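Snap the lid of a new sharps bin shut

TASK

The lid of the new sharps bin has been laid on but not snapped: press down each of the four sides of its rim, one on every side of the bin, until each clicks shut and lies flush. Only press: do not lift, tip or shift the bin, leave the slide of the fill opening open, and leave the bottles and the tube rack alone.

Things in the scene. Friction and masses are not known exactly. Their poses are not given: they have to be found in the camera images.
- bin: Loose, nearly empty sharps bin (0.5 to 0.9 kg): yellow box 124 x 196 mm under a white lid, 140 (x) x 212 mm (y). Origin: centre of the underside; z up, long side along y, front (paper label) faces -x. Mid-lid deck, x +-44, y +-80 mm, is 147.5 mm above the counter; rails on it rise to 151 mm, the slide's grip near its middle to 159 mm. Round the deck runs the rim: four hinged sections, 26 mm wide, parted at the corners.
- rim_front_press (a point): Point on top of the front section (the -x long side, 212 mm long), mid-length, 10 mm in from its outer edge, 16 mm out from its hinge at the deck's edge. Raised, the section slants up outwards: this point is 154 mm and the outer edge 156 mm above the counter; shut, its top is level at 150 mm. Any place along a section will do, near the outer edge is easiest.
- rim_back_press (a point): The same point on the back section (the +x long side, 212 mm long): mid-length, 10 mm in from the outer edge; 154 mm above the counter raised, 150 mm shut.
- rim_left_press (a point): The same point on the left section (the +y short side, 85 mm long): mid-length, 10 mm in from the outer edge; 154 mm above the counter raised, 150 mm shut.
- rim_right_press (a point): The same point on the right section (the -y short side, 85 mm long): mid-length, 10 mm in from the outer edge; 154 mm above the counter raised, 150 mm shut.
- rim_front (a joint): Angle of the front section (rad): 0 raised, 0.24 snapped shut, flush. All four behave alike: pressed down at the press point it resists with about 8 N at first (twice that halfway to the hinge), then ever less; past half travel it snaps down by itself and stays. Let go sooner, it springs back up.
- rim_back (a joint): Angle of the back section: 0 raised, 0.24 shut.
- rim_left (a joint): Angle of the left section: 0 raised, 0.24 shut.
- rim_right (a joint): Angle of the right section: 0 raised, 0.24 shut.
- closure (a joint): Grey slide of the fill opening on the deck (56 x 62 mm with a low grip bar): 0 drawn back, open, as at the start; 0.074 m pushed across the opening, shut. Stiff, 3 N. To be left open.
- pump_bottle: Bystander: white pump dispenser bottle, loose, 68 mm across, 172 mm tall, its spout reaching 44 mm from its axis; stands to one side of the bin. Origin: centre of the underside.
- antiseptic: Bystander: amber bottle with white cap, loose, 48 mm across, 125 mm tall; stands to the other side of the bin. Origin: centre of the underside.
- tube_rack: Bystander: white rack with capped sample tubes, loose, 56 x 150 mm, 100 mm tall; stands behind the bin. Origin: centre of the underside.

How it is judged (in metres and radians):
At the end, for the whole second after the job is handed in: All four rim sections are snapped shut (each above 0.2 of 0.24 rad), the bin stands upright and still within 40 mm of where it was, the slide of the fill opening is within 15 mm of open, and the two bottles and the rack stand upright within 30 mm of where they were (value of joint each of rim_front, rim_back, rim_left, rim_right above 0.2 rad and value of joint closure below 0.015 m and angle between bin's own z axis and vertical below 0.05 rad and distance of bin from where it was at the start of the episode below 0.04 m and linear speed of bin below 0.02 m/s and distance of each of pump_bottle, antiseptic, tube_rack from where it was at the start of the episode below 0.03 m and angle between each of pump_bottle, antiseptic, tube_rack's own z axis and vertical below 0.1 rad); the robot touches nothing.
It fails at once if the bin is lifted off the counter (height (world z) of bin above 0.015 m).
It fails at once if the bin is tipped (angle between bin's own z axis and vertical above 0.15 rad).
It fails at once if the bin is shoved more than 60 mm (distance of bin from where it was at the start of the episode above 0.06 m).
It fails at once if the slide of the fill opening is pushed shut (value of joint closure above 0.03 m).
It fails at once if a bottle or the tube rack is lifted, knocked over or pushed away (distance of any of pump_bottle, antiseptic, tube_rack from where it was at the start of the episode above 0.04 m or angle between any of pump_bottle, antiseptic, tube_rack's own z axis and vertical above 0.3 rad).
It also fails if it takes over 48 s, if anything falls off the work surface, if the arm or the gripper's body presses on something with over 40 N, if the wrist force passes 120 N, or if a joint passes its speed limit or range.

ROBOT

A 6-joint arm with a two-finger parallel gripper is mounted at the origin on the work surface. World frame = base frame: x ahead of the robot, y to its left, z up, the work surface at z = 0. Lengths are in mm, angles in rad, forces in N, time in s.
With the tool pointing down it reaches from about 275 to 1000 mm from the base axis. Payload 8.4 kg.
Tool frame: the origin (TCP) lies at the very end of the fingers, on their centre line; the grasp point (between the pads) lies 19 mm behind it; x points along the fingers, z is the direction in which the jaws open and shut, and the axes are right-handed (so a half turn about x gives the same grasp; the last joint's range is limited). The gripper opens to 85 mm and grips with 20 to 120 N. Pads are 22 mm wide; open, the fingers measure 114 mm over their backs; the gripper's body (76 mm by 85 mm) begins 54 mm behind the grasp point. The pads swing forward as they close: fully open they stand 13 mm farther back than shut.
Start: joints at [1.281, 0.353, 1.633, -0, 1.155, -0.002], TCP at [177.401, 599.297, 231.281] pointing down, gripper open.
Joint ranges: [-2.63, 2.63], [-0.92, 2.1], [0.06, 2.66], [-1.3, 4.44], [0, 2.69], [-3.02, 3.02]. Speed limits (rad/s): [2.22, 2.22, 2.79, 3.14, 3.14, 3.14].

INTERFACE

Orientations are given as a rotation vector (axis times angle).
In Python, from bench import arm, viewer gives the robot as it stands. Calls block until the motion is done:
- arm.movep(position, orientation): joint-space move of the TCP to a pose.
- arm.move_l(position, rot=None, speed=150, force_limit=None): straight line of the TCP; rot=None keeps the orientation; speed is the mean speed in mm/s. With force_limit (N) it stops when the force on the tool has changed by that much, and returns True; else False.
- arm.set_joints(angles): joint-space move.
- arm.grip(opening, f_grip=None): finger opening in mm; f_grip is the grip in N (None keeps the last); returns when the fingers have stopped.
- arm.wait(seconds).
- arm.solve_ik(position, orientation): joint angles nearest the present ones, or None.
- arm.get_state(): the state.
- viewer.camera(name): name is "side" or "top" or "wrist"; returns the picture (480x640x3 uint8, blue, green, red); there is no depth.
- viewer.get_calibration(name): a dict with "camera_matrix" (3x3 intrinsics, pixels), "k1" (the pictures are not rectified: a ray, as slopes to the right and down, at radius r is drawn at 1 + k1 r^2 times it, then the intrinsics apply), "T" (4x4, takes a point from camera to world coordinates); the wrist camera has in their place "T_tool_cam" (4x4, takes a point from camera to tool coordinates, whose origin is the TCP and whose axes are the tool frame's). Camera axes: x right, y up, looking along -z (the intrinsics and any distortion apply to the point x, -y, -z); pixel columns grow to the right and rows downward; lengths in mm; the calibration is good to about 2 mm. A picture is of the moment at which its call begins: read the wrist's pose just before it. get_calibration takes no time and is no camera call.
A pose or a line that the arm cannot do raises arm.PlanningError and nothing moves.
- arm.job_done(): hands the job in, once; it reports no verdict.
The state is a dict: "clock": time; "qpos": joint angles; "joint_velocities": joint speeds; "effort": joint torques, N m; "tool_pos": TCP position; "tool_rot": TCP orientation; "wrist_force": force on the tool from outside, world axes, zero at the start; "ft_torque": the same for the moment, N m; "grip_width": finger opening in mm.
Only numpy, scipy, OpenCV 4.12 (cv2) and the standard library are available. Lean on these libraries where they do the work, as an engineer would, in place of code of your own. Each camera call takes 0.05 s, during which the arm holds its last target.

## Working session

There is one attempt and no reset: what is moved stays moved. The work goes in short steps, each a Python script; the robot and the scene stay as the last script left them, time stands still between calls to the robot, and variables do not carry over. Pictures are saved under pics/ and viewed, and the job is handed in when it is done.

```bash
mkdir -p pics; ls; python3 - <<'E'
from bench import arm, viewer
import cv2, numpy as np
np.set_printoptions(precision=4,suppress=True)
for n in("side","top","wrist"):
    cv2.imwrite(f"pics/{n}0.png",viewer.camera(n)); print(n,viewer.get_calibration(n))
print(arm.get_state())
E
```

```text
pics
side {'camera_matrix': array([[470.0854,   0.    , 325.7366],
       [  0.    , 470.0854, 245.115 ],
       [  0.    ,   0.    ,   1.    ]]), 'k1': -0.09655530491874029, 'T': array([[ -0.9108,   0.3196,  -0.2613, 335.9959],
       [ -0.4129,  -0.7019,   0.5804, 571.94  ],
       [  0.0021,   0.6365,   0.7713, 821.3714],
       [  0.    ,   0.    ,   0.    ,   1.    ]])}
top {'camera_matrix': array([[436.0606,   0.    , 323.5058],
       [  0.    , 436.0606, 238.9717],
       [  0.    ,   0.    ,   1.    ]]), 'k1': -0.03951672193263394, 'T': array([[ -0.0215,   0.9845,  -0.1742, 437.2558],
       [ -0.9995,  -0.025 ,  -0.018 ,  37.363 ],
       [ -0.0221,   0.1737,   0.9846, 882.5143],
       [  0.    ,   0.    ,   0.    ,   1.    ]])}
wrist {'camera_matrix': array([[432.3114,   0.    , 316.2193],
       [  0.    , 432.3114, 239.0493],
       [  0.    ,   0.    ,   1.    ]]), 'k1': -0.10591480720905408, 'T_tool_cam': array([[   0.0007,    0.287 ,   -0.9579, -143.3171],
       [  -0.0002,    0.9579,    0.287 ,   74.5328],
       [   1.    ,    0.    ,    0.0007,    0.2204],
       [   0.    ,    0.    ,    0.    ,    1.    ]])}
{'clock': 0.15, 'qpos': array([ 1.2806,  0.3535,  1.634 , -0.    ,  1.1552, -0.0024]), 'joint_velocities': array([ 0.0011, -0.0037, -0.0006, -0.0006, -0.0002, -0.0007]), 'effort': array([  0.0002, -60.5632, -34.234 ,   0.0001,   0.0062,  -0.    ]), 'tool_pos': array([177.2977, 598.9445, 230.7142]), 'tool_rot': array([-0.9953,  1.3326,  0.9942]), 'wrist_force': array([-0.2012,  0.2744, -0.3622]), 'ft_torque': array([-0.0175, -0.0266, -0.0421]), 'grip_width': 85.54428902482606}
```

View pics/side0.png

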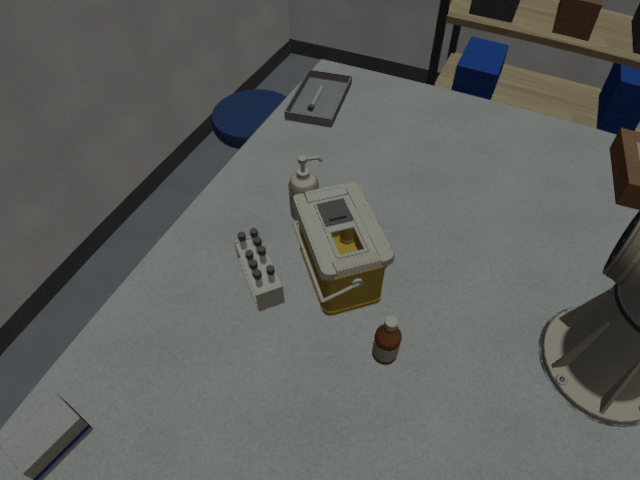

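View pics/top0.png

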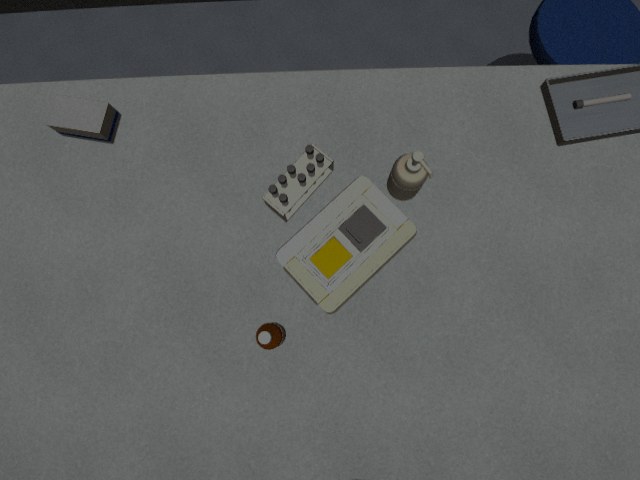

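View pics/wrist0.png

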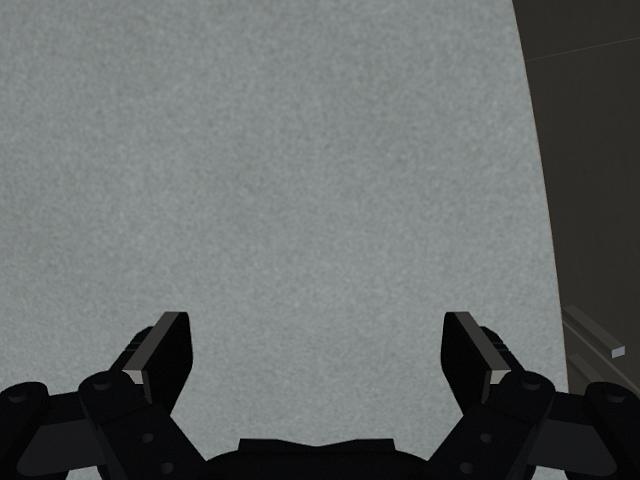

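The top view shows the bin centred near (347,245), long axis running lower left to upper right. The pump is at (410,178), the amber bottle at (270,336) and the rack at (298,182). I'll zoom in for lid corners in both views.

```bash
python3 - <<'E'
import cv2
a=cv2.imread("pics/top0.png")[160:330,260:440]; b=cv2.imread("pics/side0.png")[145:320,225:405]
cv2.imwrite("pics/topz.png",cv2.convertScaleAbs(cv2.resize(a,(720,600),fx=0,fy=0,interpolation=cv2.INTER_CUBIC) if 0 else cv2.resize(a,None,fx=3.5,fy=3.5,interpolation=cv2.INTER_CUBIC),alpha=1.3))
cv2.imwrite("pics/sidez.png",cv2.convertScaleAbs(cv2.resize(b,None,fx=3.4,fy=3.4,interpolation=cv2.INTER_CUBIC),alpha=1.3))
E
```

```text
(no output)
```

View pics/topz.png

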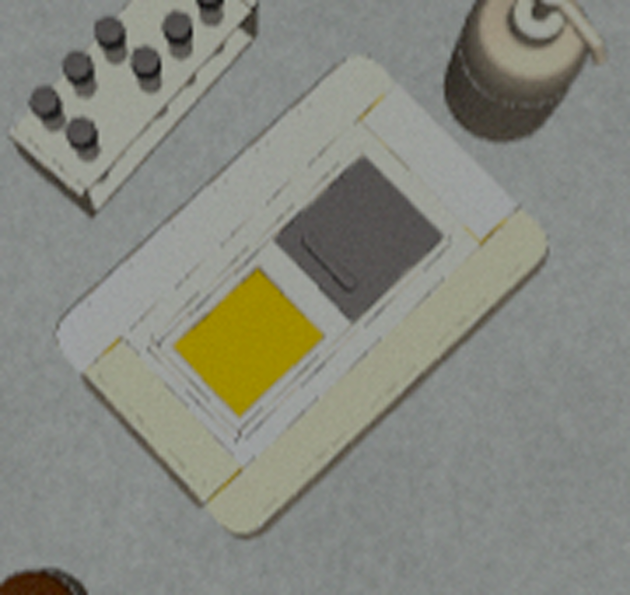

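View pics/sidez.png

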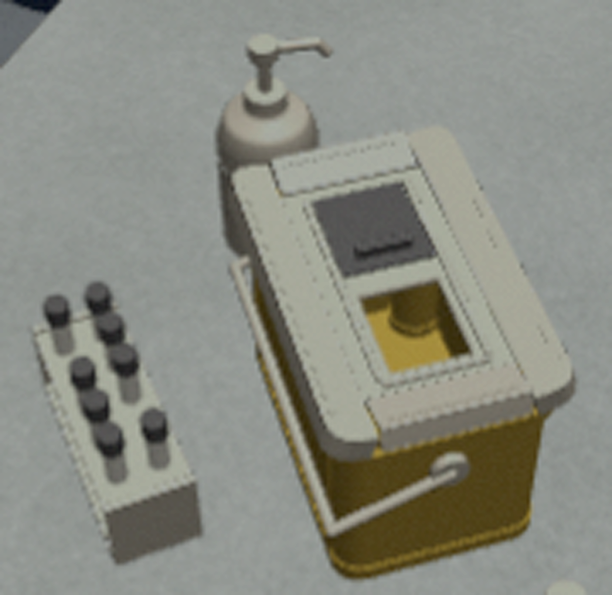

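Both zooms are clear. The slide corners in topz are (364,155), (443,237), (357,320), (275,240). In sidez the same corners are (312,204), (404,182), (438,262), (347,277). The opening corners and rim gaps also match between views. I'll triangulate these.

```bash
cat > h.py <<'E'
from bench import arm, viewer
import cv2, numpy as np
from scipy.optimize import least_squares
from scipy.spatial.transform import Rotation as R
np.set_printoptions(precision=3,suppress=True)
C={n:viewer.get_calibration(n) for n in("side","top")}
def ray(n,uv,T=None,c=None):
    c=c or C[n]; T=c["T"] if T is None else T
    K=c["camera_matrix"]
    p=cv2.undistortPoints(np.array([[uv]],float),K,np.array([c["k1"],0,0,0,0.]))[0,0]
    d=T[:3,:3]@np.array([p[0],-p[1],-1]); return T[:3,3],d/np.linalg.norm(d)
def tri(rs):
    A=sum(np.eye(3)-np.outer(d,d) for o,d in rs); b=sum((np.eye(3)-np.outer(d,d))@o for o,d in rs)
    p=np.linalg.solve(A,b); return p,[np.linalg.norm((np.eye(3)-np.outer(d,d))@(p-o)) for o,d in rs]
def atz(r,z):
    o,d=r; return o+d*(z-o[2])/d[2]
E
python3 - <<'E'
from h import *
top=lambda x,y:(260+(x+.5)/3.5-.5,160+(y+.5)/3.5-.5)
sid=lambda x,y:(225+(x+.5)/3.4-.5,145+(y+.5)/3.4-.5)
P=dict(sBF=((364,155),(312,204)),sFF=((443,237),(404,182)),sFN=((357,320),(438,262)),sBN=((275,240),(347,277)),
oBN=((173,346),(388,372)),oBF=((258,267),(362,296)),oFF=((325,335),(440,283)),oFN=((238,417),(470,357)),
gBN=((83,375),(378,443)),gFF=((519,210),(408,137)),gBF=((388,95),(277,163)),gFN=((205,503),(530,408)))
X={}
for k,(a,b) in P.items():
    p,e=tri([ray("top",top(*a)),ray("side",sid(*b))]); X[k]=p; print(k,p,np.round(e,1),atz(ray("top",top(*a)),149),atz(ray("side",sid(*b)),149))
print("gap mean",np.mean([X[k] for k in X if k[0]=='g'],0))
# pump / amber / rack from top at rough heights
for nm,uv,z in(("pump",(412,168),172),("amber cap",(265,338),125)): print(nm,atz(ray("top",uv),z))
for uv in((264,200),(309,146),(334,162),(287,212)): print("rack",atz(ray("top",uv),85))
E
```

```text
sBF [624.811 -20.108 150.85 ] [1.5 1.5] [626.808 -19.978 149.   ] [624.026 -21.738 149.   ]
sFF [581.969 -56.714 153.518] [1.6 1.6] [584.473 -57.017 149.   ] [581.981 -61.028 149.   ]
sFN [543.098 -14.268 143.556] [2.2 2.2] [544.512 -13.485 149.   ] [539.198  -9.734 149.   ]
sBN [582.495  24.847 152.145] [2. 2.] [585.094  25.175 149.   ] [581.617  22.196 149.   ]
oBN [533.577  75.907 149.591] [0.3 0.3] [533.993  76.008 149.   ] [533.404  75.438 149.   ]
oBF [569.48   33.461 151.058] [2. 2.] [571.861  33.842 149.   ] [568.129  31.699 149.   ]
oFF [535.675   1.632 145.226] [2.4 2.4] [537.561   2.258 149.   ] [532.125   4.611 149.   ]
oFN [498.472  45.209 145.93 ] [0.7 0.7] [498.859  45.302 149.   ] [497.083  47.52  149.   ]
gBN [520.465 119.855 147.59 ] [0.6 0.6] [520.905 119.825 149.   ] [519.467 120.735 149.   ]
gFF [594.983 -94.485 152.41 ] [1.3 1.3] [597.022 -94.885 149.   ] [594.963 -97.914 149.   ]
gBF [652.338 -31.953 162.446] [0.9 0.9] [657.265 -33.087 149.   ] [657.839 -44.244 149.   ]
gFN [457.524  61.997 142.603] [0.9 0.9] [458.267  61.96  149.   ] [455.455  66.653 149.   ]
gap mean [556.328  13.853 151.262]
pump [ 681.648 -102.74   172.   ]
amber cap [402.28  154.723 125.   ]
rack [656.177 163.131  85.   ]
rack [761.716  76.118  85.   ]
rack [727.75   28.614  85.   ]
rack [631.618 119.579  85.   ]
```

```bash
cat >> h.py <<'E'
def down(yaw_z):  # tool x down, tool z at heading yaw_z
    z=np.array([np.cos(yaw_z),np.sin(yaw_z),0]); x=np.array([0,0,-1.]); y=np.cross(z,x)
    return R.from_matrix(np.stack([x,y,z],1)).as_rotvec()
def wristT():
    s=arm.get_state(); T=np.eye(4); T[:3,:3]=R.from_rotvec(s["tool_rot"]).as_matrix(); T[:3,3]=s["tool_pos"]
    return T@viewer.get_calibration("wrist")["T_tool_cam"]
E
python3 - <<'E'
from h import *
M=R.from_rotvec(arm.get_state()["tool_rot"]).as_matrix(); print(M)
for a in(41,221,131,-49): 
    q=arm.solve_ik([556,14,350],down(np.radians(a))); print(a,q)
    print((R.from_rotvec(down(np.radians(a))).as_matrix()@[0,1,0]))
E
```

```text
[[-0.    -0.959  0.284]
 [-0.001  0.284  0.959]
 [-1.    -0.    -0.001]]
41 [ 0.022  0.152  1.635 -0.     1.355 -0.693]
[-0.656  0.755  0.   ]
221 [ 0.022  0.152  1.635 -0.     1.355  2.448]
[ 0.656 -0.755  0.   ]
131 [ 0.022  0.152  1.635  0.     1.355 -2.264]
[-0.755 -0.656 -0.   ]
-49 [ 0.022  0.152  1.635 -0.     1.355  0.878]
[0.755 0.656 0.   ]
```

```bash
python3 - <<'E'
from h import *
o=down(np.radians(41))
arm.movep([545,25,350],o)
arm.grip(0)
for i,p in enumerate(([545,25,350],[590,-10,350])):
    if i: arm.move_l(p,speed=200)
    np.save(f"wT{i+1}.npy",wristT()); cv2.imwrite(f"pics/wrist{i+1}.png",viewer.camera("wrist"))
s=arm.get_state(); print(s["clock"],s["tool_pos"],s["grip_width"],s["wrist_force"])
E
```

```text
3.9083 [589.688 -10.002 349.657] 0.22695959426322984 [ 0.597  0.482 -0.081]
```

View pics/wrist1.png

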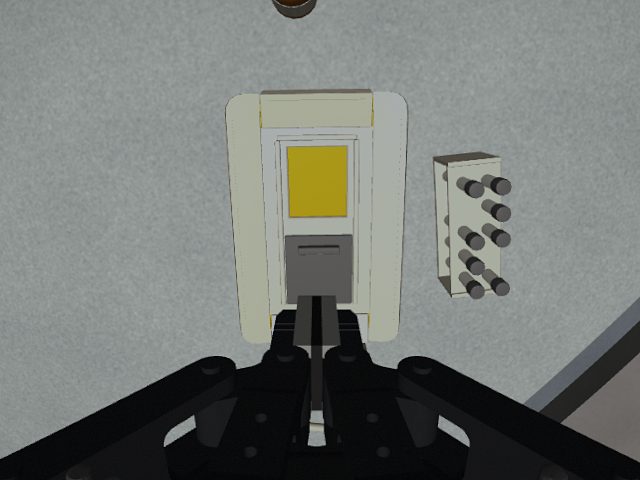

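View pics/wrist2.png

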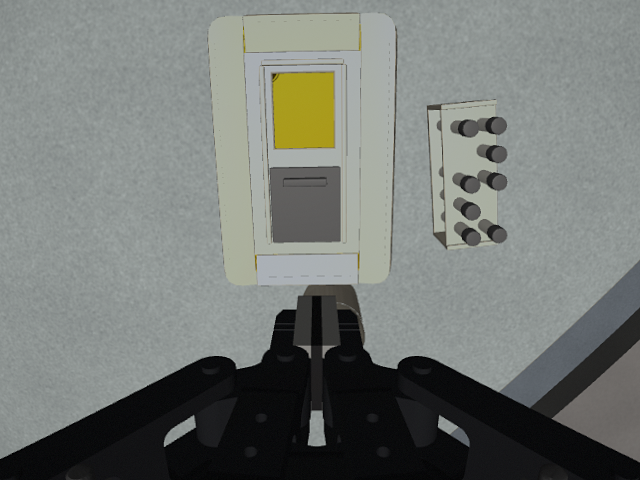

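wrist1 shows the lid upright in the frame, with the left-end gap at (260,92)/(371,90). wrist2 shows the whole lid, with gaps at (243,15), (360,13), (258,285) and (357,284). The closed fingers point at (317,297). I'll triangulate across the two and fit the pose.

```bash
python3 - <<'E'
from h import *
cw=viewer.get_calibration("wrist"); T=[np.load("wT1.npy"),np.load("wT2.npy")]
P=dict(go_l=((260,92),(243,15)),go_r=((371,90),(360,13)),gi_l=((261,127),(245,52)),gi_r=((373,127),(360,52)),
s1=((286,236),(271,168)),s2=((352,234),(339,167)),s3=((286,303),(271,242)),s4=((351,303),(339,241)),
o1=((287,147),(273,73)),o2=((347,146),(335,72)),o3=((348,217),(335,148)),o4=((288,217),(274,148)))
for k,(a,b) in P.items():
    p,e=tri([ray(0,a,T[0],cw),ray(0,b,T[1],cw)]); print(k,p,np.round(e,1))
# pose fit: gap corners (bin x +-44 approx, y) from wrist2 on known heights
W=lambda uv,z:atz(ray(0,uv,T[1],cw),z)
obs=[(W((243,15),156),(-43,106)),(W((360,13),156),(43,106)),(W((245,52),149),(-43,80)),(W((360,52),149),(43,80)),
     (W((257,254),149),(-43,-80)),(W((358,254),149),(43,-80)),(W((258,285),156),(-43,-106)),(W((357,284),156),(43,-106))]
f=lambda q:np.concatenate([q[:2]+R.from_euler('z',q[2]).as_matrix()[:2,:2]@np.array(b)-o[:2] for o,b in obs])
r=least_squares(f,[556,14,.72]); print(r.x,np.degrees(r.x[2])); print(r.fun.reshape(-1,2))
E
```

```text
go_l [453.72   62.899 148.684] [0.2 0.2]
go_r [517.657 120.884 143.791] [0.6 0.6]
gi_l [471.106  43.043 146.818] [0.1 0.1]
gi_r [537.167 100.282 145.645] [0.3 0.3]
s1 [542.366 -11.281 150.964] [0. 0.]
s2 [583.355  24.522 145.789] [0.5 0.5]
s3 [581.59  -59.13  148.407] [0.3 0.3]
s4 [622.696 -20.399 153.2  ] [0.3 0.3]
o1 [496.795  44.66  145.919] [0.5 0.5]
o2 [532.192  76.317 144.875] [0.4 0.4]
o3 [570.652  33.613 147.922] [0.3 0.3]
o4 [533.904   1.558 147.039] [0.4 0.4]
[557.504  12.155   0.729] 41.78643990021449
[[-0.661  0.144]
 [ 0.077  1.113]
 [ 0.494 -0.018]
 [-0.771  0.942]
 [-0.361 -1.035]
 [-0.341  0.623]
 [-0.106 -1.849]
 [ 1.669  0.081]]
```

Heights average about 147.5 mm and the fit residuals are under 2 mm. The bin is at (557.5, 12.2) with yaw 41.8°. The far view of the lid measured ±106 as given. I'll press the front first.

```bash
cat >> h.py <<'E'
yaw=0.729; C0=np.array([557.5,12.2]); Rz=R.from_euler('z',yaw).as_matrix()[:2,:2]
def press(bx,by,z=148.5,lim=25):
    p=C0+Rz@np.array([bx,by]); o=down(yaw)
    arm.move_l([*p,185],o,speed=200)
    arm.move_l([*p,162],speed=100)
    hit=arm.move_l([*p,z],speed=25,force_limit=lim)
    s=arm.get_state(); print((bx,by),"hit",hit,s["tool_pos"],s["wrist_force"],s["clock"])
    arm.move_l([*p,185],speed=100)
E
python3 - <<'E'
from h import *
press(-59,0)
np.save("wT3.npy",wristT()); cv2.imwrite("pics/side3.png",viewer.camera("side"));print(arm.get_state()["wrist_force"])
b=cv2.imread("pics/side3.png")[145:320,225:405]
cv2.imwrite("pics/sidez3.png",cv2.convertScaleAbs(cv2.resize(b,None,fx=3.4,fy=3.4,interpolation=cv2.INTER_CUBIC),alpha=1.3))
E
```

```text
(-59, 0) hit True [513.603 -27.172 149.906] [-2.641 -0.009  9.06 ] 5.8917
[-0.201 -0.267  0.568]
```

View pics/sidez3.png

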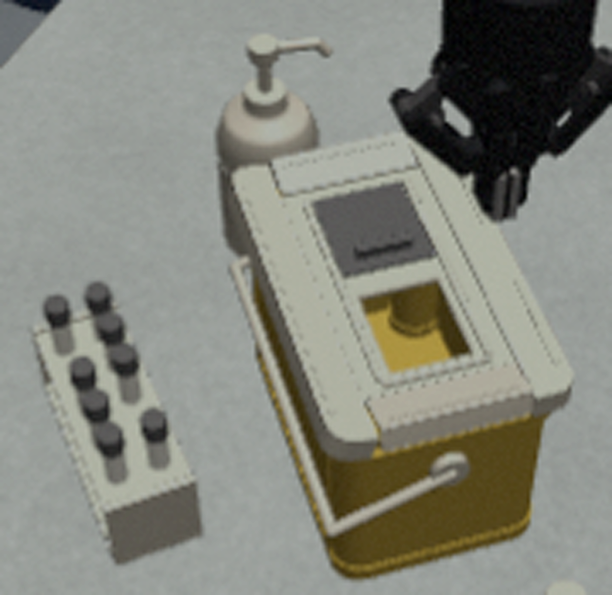

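The finger stopped at z = 149.9, the height given for a shut section, and the front rim's outer edge now looks lower at (570,385). The bin has not moved. I'll do the other three.

```bash
python3 - <<'E'
from h import *
press(0,95); press(59,0); press(0,-95)
p=C0+Rz@np.array([0,-45.]) 
arm.move_l([*p,350],down(yaw),speed=250)
np.save("wT4.npy",wristT())
for n in("wrist","side","top"): cv2.imwrite(f"pics/{n}4.png",viewer.camera(n))
b=cv2.imread("pics/side4.png")[145:320,225:405]
cv2.imwrite("pics/sidez4.png",cv2.convertScaleAbs(cv2.resize(b,None,fx=3.4,fy=3.4,interpolation=cv2.INTER_CUBIC),alpha=1.3))
s=arm.get_state();print(s["clock"],s["wrist_force"])
E
```

```text
(0, 95) hit True [494.343  83.165 149.86 ] [-2.624 -1.251  9.752] 8.0833
(59, 0) hit False [602.042  51.703 149.896] [-3.142  0.138 14.436] 10.375
(0, -95) hit False [621.213 -58.81  149.839] [-3.751  0.189 12.367] 12.675
14.1833 [0.172 0.422 0.255]
```

View pics/wrist4.png

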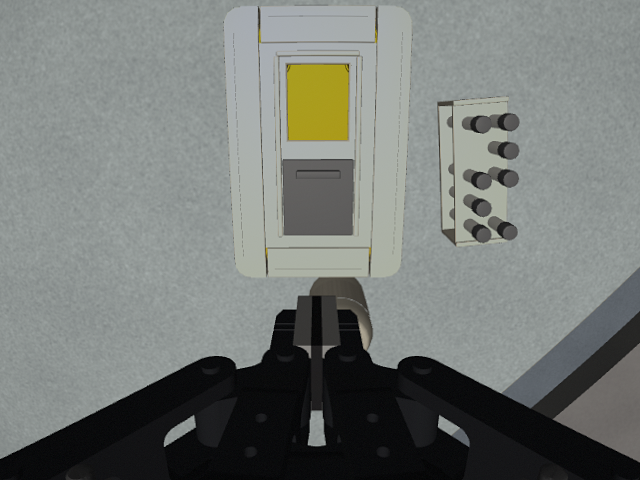

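View pics/sidez4.png

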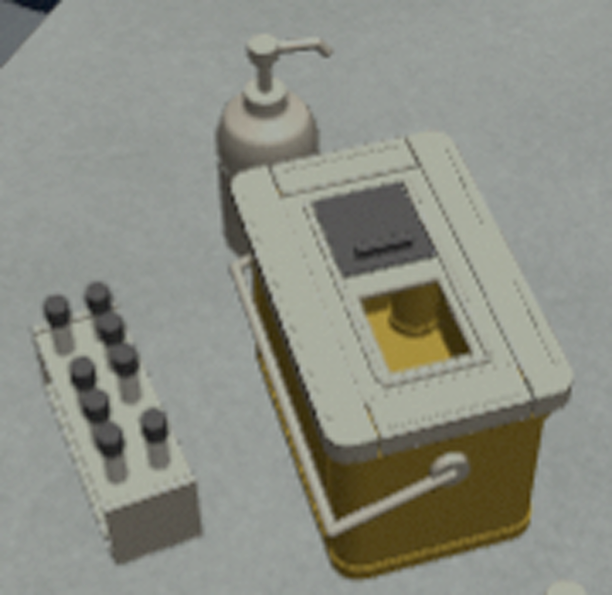

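In the side zoom all four sections are now one even shade, level with the deck, and the slide is still open. I'll do a quick numeric check of the four section tones and of whether anything moved, then hand in.

```bash
python3 - <<'E'
from h import *
a=cv2.imread("pics/side0.png",0).astype(int); b=cv2.imread("pics/side4.png",0).astype(int)
pt=dict(front=(505,280),back=(280,310),left=(455,400),right=(345,165),deck=(395,385))
for k,(x,y) in pt.items():
    u,v=int(225+x/3.4),int(145+y/3.4); print(k,a[v-1:v+2,u-1:u+2].mean().round(1),b[v-1:v+2,u-1:u+2].mean().round(1))
for k,(u0,v0,u1,v1) in dict(rack=(230,225,290,312),amber=(368,312,408,368),pump=(285,150,325,182),binbase=(318,285,385,318)).items():
    A,B=(np.float32(i[v0:v1,u0:u1]) for i in(a,b)); print(k,cv2.phaseCorrelate(A,B))
arm.job_done()
E
```

```text
front 126.6 130.8
back 84.3 109.2
left 122.9 130.7
right 129.6 131.1
deck 112.7 115.4
rack ((-0.005520503189909931, 0.019217335474451147), 0.9847432535666006)
amber ((0.014853050288252234, 0.03657464903450247), 0.9856979850927988)
pump ((0.0809556300750991, -0.02985331213945841), 0.9678935497999192)
binbase ((0.011020612629650373, 0.01841366159369784), 1.021329528387682)
the job is handed in; nothing more can be done
```

I pressed down all four sides of the lid with the closed fingertips, in the order front, left, back, right, and handed the job in at about 14 s of the 48 s allowed. `job_done()` reports no verdict, so the result rests on my own checks.

- **Bin pose:** two wrist views put the bin at (557.5, 12.2) mm with a yaw of 41.8°, with fit residuals under 2 mm. The first estimate from the top and side cameras agreed to about 2 mm, with more scatter in its individual heights (143 to 162 mm).
- **Presses:** all four ended with the fingertip at z = 149.8 to 149.9 mm, the height given for a shut section. The front and left presses stopped on the 25 N force limit. The back and right presses ended at the same height without tripping it, with about 12 to 14 N left on the tool.
- **Flush:** in the last side view all four sections lie level with the deck. I judged this by eye; the tone check agreed for the front, left and right (all about 131), but its back sample read 109, probably because it fell on the section's edge.
- **Nothing else moved:** the image shift of the bin base, rack, amber bottle and pump was under 0.1 pixel. The slide is still open, and the arm was clear of everything at z = 350 mm.

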